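Set the raking light and hold its reflector flap at the balance point

TASK

The wood sample in the grey raking-light box is to be photographed: turn the black dial on the box's deck until its white pointer line stands at the red mark, and let go of it. Then take the closed reflector flap by the bar of its steel bail handle, swing it up until it stands upright at its balance point, where it would fall either way if let go, and hold it there without letting it go over backwards. The program finishes while the gripper is still holding the flap upright; the dial stays at the mark, and the vial, loupe and eraser beside the box are left alone.

Things in the scene. Friction and masses are not known exactly. Their poses are not given: they have to be found in the camera images.
- light_box: Grey raking-light box, fixed. Origin: under the centre of its well, on the bench (z = 0). Own x points away from the robot (within 0.3 rad), y left, z up. Well housing 140 (x) x 160 (y) mm, 55 high, open on top under the flap, a pine block fixed inside. On its right (y -80 to -180 mm) a flat deck, x -70 to +70 mm, 41 mm high, carries the dial
- flap: Aluminium flap 119x150x6 mm, 0.19 to 0.31 kg, on a free hinge at the box's far side; falls wherever let go. Origin on the hinge line, at x +62.5, y 0, z +62 mm of the box. Own x runs in the panel from hinge to bail bar, own y along the hinge. Closed at the start: level, x to the robot. Opens up and away; x straight up (quarter turn) is the balance point; stop at 2.3 rad
- bail (a point): Middle of the bail bar: round steel, 10 mm thick, 100 mm between its two arms, parallel to the hinge, 180 mm from it, 54 mm beyond the panel's edge. Closed: 62 mm above the bench, 47 mm in front of the housing wall. Fingers can straddle it from above, one inside the bail, one outside; the bar may turn between the pads as the flap swings
- dial (a joint): Dial angle, rad, 0 to 4.71, growing clockwise seen from above. At q the white pointer points to 135 degrees minus q, counted counter-clockwise from the box's x axis (0: midway between the box's +y and -x). Stays where left (friction about 0.03 N m)
- dial_grip (a point): Point on the dial's upright axis at the height to grip, 67 mm above the bench, at x 0, y -130 mm of the box. The dial has a grip bar 42 mm long (along the pointer line), 12 mm wide, its top 76 mm and its foot 50 mm above the bench, on a round skirt of 42 mm diameter
- pointer (a point): Point 30 mm from the dial's axis in the direction of the pointer (white line along the top of the grip bar from the middle to the pointing end), 43 mm above the bench
- mark (a joint): Angle of the red mark, rad, in the same measure as the dial: the dial is set when both are equal. The mark lies on a thin ring, flush with the deck, and cannot be pushed
- red_mark (a point): Middle of the red mark, 30 mm from the dial's axis, on a light ring of 72 mm diameter about the dial; white scale lines stand round it every 20 degrees
- vial: Bystander: clear sample vial with a red cap, 29 mm diameter, 54 high, standing left of the box; origin under its centre
- lens: Bystander: folding loupe, 29 x 66 x 14 mm, black and silver, lying on the right in front of the deck; origin under its centre
- rubber: Bystander: blue and white eraser, 20 x 45 x 12 mm, lying left of the box; origin under its centre

How it is judged:
By the outcome, as a careful person would: the job done as asked, in the order asked, and still so for the second after the job is handed in, while the arm keeps its last pose, push and grip.
It also fails if it takes over 56 s, if anything falls off the work surface, if the arm or the gripper's body presses on something with over 40 N, if the wrist force passes 120 N, or if a joint passes its speed limit or range.

ROBOT

A 6-joint arm with a two-finger parallel gripper is mounted at the origin on a cart in front of the work surface, level with it; the furniture and walls round the work are solid. World frame = base frame: x ahead of the robot, y to its left, z up, the work surface at z = 0. Lengths are in mm, angles in rad, forces in N, time in s.
With the tool pointing down it reaches from about 350 to 875 mm from the base axis. Payload 4.2 kg.
Tool frame: the origin (TCP) lies between the finger pads; the fingertips stand 17 mm ahead of it and the grasp point (between the pads) lies 2 mm behind it; z points along the fingers, y is the line along which they close (so a half turn about z gives the same grasp; the last joint's range is limited). The gripper opens to 85 mm and grips with 20 to 120 N. Pads are 22 mm wide; open, the fingers measure 114 mm over their backs; the gripper's body (76 mm by 85 mm) begins 54 mm behind the grasp point. The pads swing forward as they close: fully open they stand 13 mm farther back than shut.
Start: joints at [-0.969, 0.385, 0.008, 0, -1.194, -0.259], TCP at [210.093, -588.609, 248.312] pointing down, gripper open.
Joint ranges: [-3.14, 3.14], [-1.21, 2.06], [-1.07, 1.41], [-3.16, 2.05], [-2.99, -0.16], [-3.1, 3.1]. Speed limits (rad/s): [2.79, 2.79, 3.14, 3.14, 3.14, 3.14].

INTERFACE

Orientations are given as a unit quaternion [x, y, z, w].
In Python, from bench import arm gives the robot as it stands.
- The arm moves only by the tool run_rows, called after "Call:" as name(argument=value, ...) on one line, values as JSON. Schema: {"type":"object","properties":{"offsets":{"type":"object","properties":{"dx":{"type":"array","items":{"type":"number"},"minItems":1,"maxItems":10},"dy":{"type":"array","items":{"type":"number"},"minItems":1,"maxItems":10},"dz":{"type":"array","items":{"type":"number"},"minItems":1,"maxItems":10},"ax":{"type":"array","items":{"type":"number"},"minItems":1,"maxItems":10},"ay":{"type":"array","items":{"type":"number"},"minItems":1,"maxItems":10},"az":{"type":"array","items":{"type":"number"},"minItems":1,"maxItems":10}},"additionalProperties":false,"required":["dx","dy","dz","ax","ay","az"]},"jaw":{"type":"number"},"only":{"type":"string"},"quiet":{"type":"boolean"},"lines":{"type":"string"}},"required":["offsets"],"additionalProperties":false}. offsets is an object with one list for each field, all of the same length, 1 to 10, a row being the entries at one place: dx, dy, dz (the shift in fractions of the full range, 1 being 500 mm), ax, ay, az (a rotation vector in normalised numbers (1 is 90 degrees)); each row is the pose to reach, as a shift and turn from the pose commanded when the call began, along the tool's axes at that moment; what a row does not reach only later rows make up. A row lasts 1/10 s, in which the tool goes at most 50 mm and 0.15 rad, less where a joint would pass 70% of its speed; a pose out of reach is approached as far as the arm can. jaw is the finger opening in mm, set as the call begins (left out keeps the last). The fingers move at their own pace and stop on an object; the grip force is fixed at half the most. Time passes only in rows, so rows that do not move let the fingers close. The tool returns the time, the measured TCP pose, the force, the opening and the grip force at its end. only (a regular expression) keeps the lines of the reply that match it, lines (a string "A,B") keeps lines A to B, and quiet returns only ok. No shift or turn number may pass 1 either way. Input that does not fit is refused with a message, and nothing moves.
- arm.read_state(): the state, without advancing time (a new reading comes with each control period).
- arm.get_image(name): name is "side" or "top"; returns the picture (480x640x3 uint8, blue, green, red); there is no depth.
- arm.get_calibration(name): a dict with "K" (3x3 intrinsics, pixels), "rvec" (rotation vector, rad) and "tvec" (3), from world to camera coordinates, as OpenCV has them. Camera axes: x right, y down, z forward; pixel columns grow to the right and rows downward; lengths in mm; the calibration is good to about 2 mm. A picture is of the moment at which its call begins. get_calibration takes no time and is no camera call.
- arm.job_done(): hands the job in; it is judged then, once.
The state is a dict: "clock": time; "joints": joint angles; "joint_vel": joint speeds; "joint_efforts": joint torques, N m; "position": TCP position; "ee_rot": TCP orientation; "contact_force": force on the tool from outside, world axes, zero at the start; "wrist_torque": the same for the moment, N m; "gripper_width": finger opening in mm; "grasp_force": force on a finger pad.
Only numpy, scipy, OpenCV 4.12 (cv2) and the standard library are available. Lean on these libraries where they do the work, as an engineer would, in place of code of your own. Each camera call takes 0.05 s, during which the arm holds its last target. There are 200 camera calls.

## Working session

There is one attempt and no reset: what is moved stays moved. The work goes in short steps, Python scripts to look and compute and a tool call to move; the robot and the scene stay as the last step left them, time stands still between calls to the robot, and variables do not carry over. Pictures are saved under pics/ and viewed, at most 10 in all, crops included, and the job is handed in when it is done.

```bash
ls; mkdir -p pics
```

Run:
```python
from bench import arm
import cv2
for n in("side","top"):
    cv2.imwrite(f"pics/{n}0.png",arm.get_image(n)); c=arm.get_calibration(n); print(n,c)
s=arm.read_state(); print(s)
```

```text
bench.py
pics
side {'K': array([[582.85935513,   0.        , 316.89173758],
       [  0.        , 582.85935513, 233.91580044],
       [  0.        ,   0.        ,   1.        ]]), 'rvec': array([ 0.58044308, -2.43891756,  1.42699433]), 'tvec': array([469.25650194, 175.66921878, 725.61303596])}
top {'K': array([[606.94241581,   0.        , 321.06368353],
       [  0.        , 606.94241581, 240.30583904],
       [  0.        ,   0.        ,   1.        ]]), 'rvec': array([ 2.20607489, -2.19335733,  0.03133732]), 'tvec': array([-46.61792094, 519.85116208, 953.35468019])}
{'clock': 0.1, 'joints': array([-9.69414032e-01,  3.85508198e-01,  6.76505757e-03, -4.37241895e-04,
       -1.19400086e+00, -2.58589057e-01]), 'joint_vel': array([-0.00060102, -0.00095389,  0.00231983,  0.00273351, -0.00021682,
       -0.0011866 ]), 'joint_efforts': array([-6.89620811e-04, -3.93320525e+01,  1.88929743e+01,  4.19796780e+00,
       -2.54344312e-03,  2.33768567e-06]), 'position': array([ 209.92391846, -588.17542892,  247.31438215]), 'ee_rot': array([-1.70479129e-01,  9.85360785e-01,  9.69895849e-04, -2.21241985e-04]), 'contact_force': array([ 0.37042383,  0.46278829, -0.47759398]), 'wrist_torque': array([-0.01195119,  0.03004059, -0.05161512]), 'grasp_force': 0.0, 'gripper_width': 85.02880583541963}
```

View pics/side0.png

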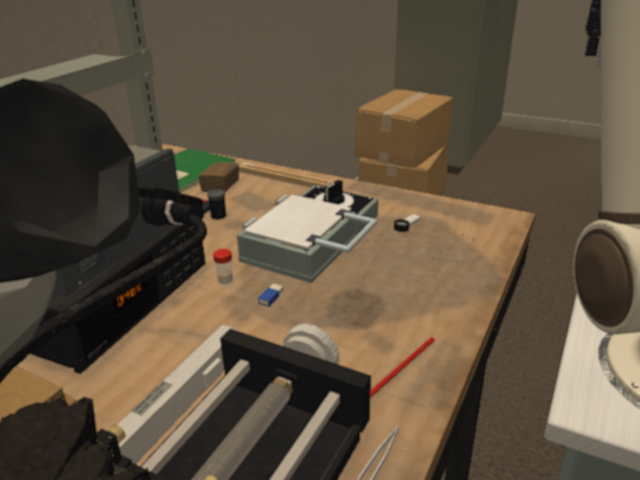

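View pics/top0.png

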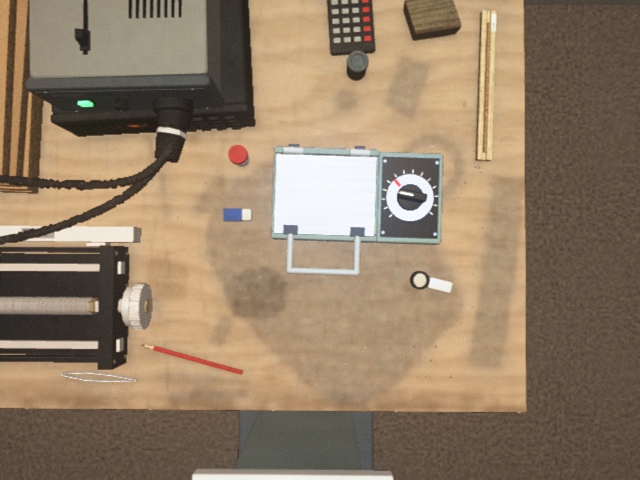

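The side view shows the box near (310,230), with the bail at about (345,235) and the dial at (335,192). In the top view the box is at (358,195), the dial at (411,197), the red mark near (396,184) and the bail bar at about row 272. I'll enlarge crops of both views.

Run:
```python
import cv2
t=cv2.imread("pics/top0.png");s=cv2.imread("pics/side0.png")
a=cv2.resize(t[140:284,262:454],(768,576),interpolation=cv2.INTER_CUBIC)
b=cv2.resize(s[170:290,230:390],(800,600),interpolation=cv2.INTER_CUBIC)
cv2.imwrite("pics/t1.png",a);cv2.imwrite("pics/s1.png",b)
d=cv2.resize(t[165:230,376:446],(700,650)[:2] if 0 else (640,594),interpolation=cv2.INTER_CUBIC)
cv2.imwrite("pics/d1.png",d)
```

```text
(no output)
```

View pics/t1.png

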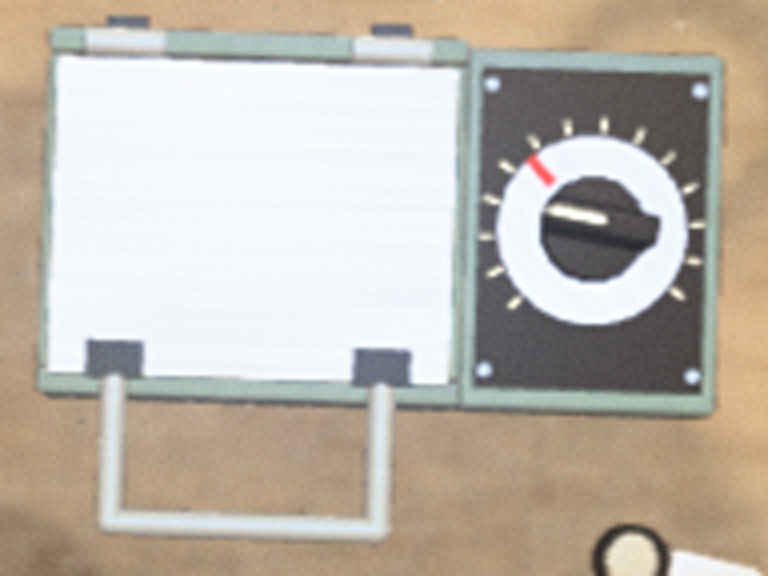

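View pics/s1.png

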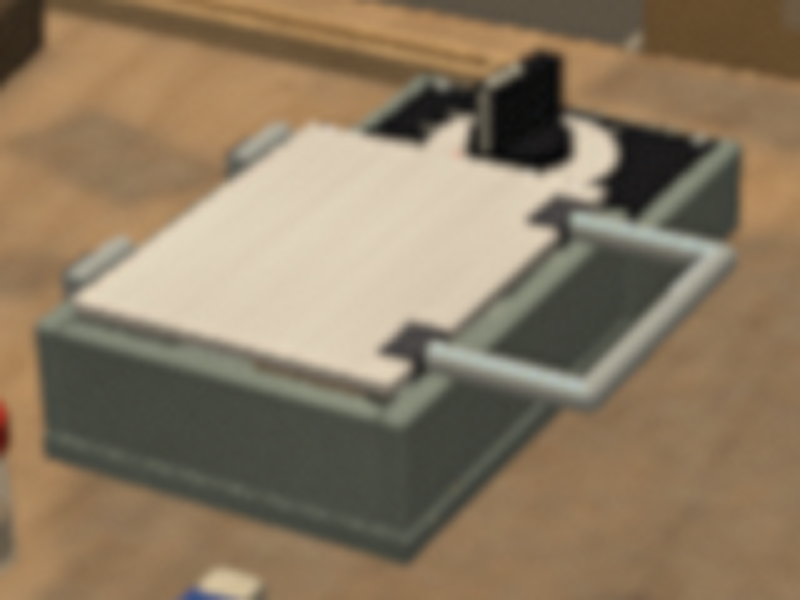

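View pics/d1.png

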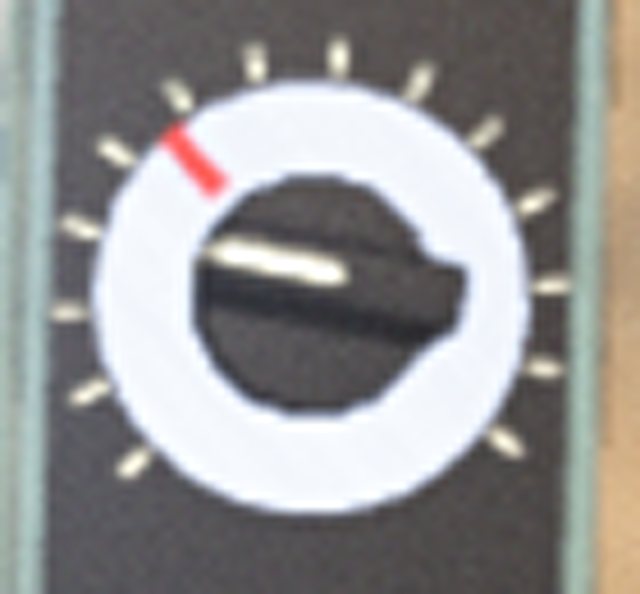

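The top crop shows the bail bar corners at (112,522) and (380,528), the dial ring centre at about (593,230) and the red mark at about (541,170). The pointer runs from (607,219) to (548,211). In the side crop the bail corners are at (590,388) and (722,256), and the dial bar's top is at about (522,68).

Create h.py:
```python
import numpy as np,cv2
from bench import arm
C={n:arm.get_calibration(n) for n in("top","side")}
def un(p,s,o): return [(p[0]+.5)/s-.5+o[0],(p[1]+.5)/s-.5+o[1]]
def ray(n,uv):
    c=C[n];R=cv2.Rodrigues(c["rvec"])[0]
    d=R.T@np.linalg.inv(c["K"])@np.array([*uv,1.]);return -R.T@c["tvec"],d/np.linalg.norm(d)
def onz(n,uv,z): o,d=ray(n,uv);return o+d*(z-o[2])/d[2]
def tri(a,b):
    A=0;B=0;rs=[ray("top",a),ray("side",b)]
    for o,d in rs: P=np.eye(3)-np.outer(d,d);A=A+P;B=B+P@o
    x=np.linalg.solve(A,B);return x,[round(float(np.linalg.norm((np.eye(3)-np.outer(d,d))@(x-o))),1) for o,d in rs]
def proj(n,p): c=C[n];return cv2.projectPoints(np.array(p,float).reshape(-1,1,3),c["rvec"],c["tvec"],c["K"],None)[0][:,0]
```

Run:
```python
from h import *
np.set_printoptions(precision=1,suppress=True)
T=lambda p:un(p,4,(262,140));S=lambda p:un(p,5,(230,170));D=lambda p:un(p,9.14,(376,165))
print("bailL",tri(T((112,522)),S((590,388))));print("bailR",tri(T((380,528)),S((722,256))))
print("dialtop",tri(D((333,275)),S((522,68))))
print("ring",onz("top",D((312,298)),41))
for p in((112,522),(380,528)):print("bail@62",onz("top",T(p),62))
a,b=onz("top",D((345,272)),76),onz("top",D((212,248)),76);print("ptr",a,b)
r=onz("top",D((195,160)),41);print("mark",r)
for p in((492,84),(700,90),(484,370),(692,377)):print("scr",onz("top",T(p),41))
c=onz("top",D((312,298)),41)
# scale line checks: angles about the ring centre
for p in((133,461),(88,392),(69,312),(80,227),(116,151),(179,95),(255,63),(338,57),(420,80),(487,131),(537,201),(551,286),(544,369),(505,443)):
    v=onz("top",D(p),41)-c;print(round(np.degrees(np.arctan2(v[1],v[0])),1),end=" ")
v=r-c;print("mark",np.degrees(np.arctan2(v[1],v[0])));v=b-a;print("ptr",np.degrees(np.arctan2(v[1],v[0])))
```

Add to h.py:
```python
from scipy.spatial.transform import Rotation as Ro
def delta(pos,yang=None,Rt=None):
    s=arm.read_state();R=Ro.from_quat(s["ee_rot"]);p=np.array(s["position"])
    if Rt is None:
        a=np.radians(yang);y=np.array([np.cos(a),np.sin(a),0]);z=np.array([0,0,-1.]);x=np.cross(y,z);Rt=Ro.from_matrix(np.c_[x,y,z])
    print("t",s["clock"],"pos",p.round(1),"j",np.round(s["joints"],2),"F",np.round(s["contact_force"],1),"w",round(s["gripper_width"],1))
    print("row",R.inv().apply(np.array(pos)-p).round(1),(R.inv()*Rt).as_rotvec().round(3))
```

```bash
python3 -c "
from h import *
delta((586,-179.5,160),170)
delta((586,-179.5,160),-10)"
```

```text
t 0.1 pos [ 209.9 -588.2  247.3] j [-0.97  0.39  0.01 -0.   -1.19 -0.26] F [ 0.4  0.5 -0.5] w 85.0
row [-491.5  258.4   87.8] [ 2.000e-03  1.000e-03 -1.054e+00]
t 0.1 pos [ 209.9 -588.2  247.3] j [-0.97  0.39  0.01 -0.   -1.19 -0.26] F [ 0.4  0.5 -0.5] w 85.0
row [-491.5  258.4   87.8] [ 1.000e-03 -2.000e-03  2.088e+00]
```

Units first: shifts go in shares of 500 mm and turns go in shares of 90 degrees. So -491.5 mm / 500 = -0.983, 258.4 mm / 500 = 0.5168, -1.054 rad / 1.5708 = -0.671.

Call:
run_rows(offsets={"dx":[-0.492,-0.492,-0.492,-0.983,-0.983,-0.983,-0.983,-0.983,-0.983,-0.983],"dy":[0.258,0.258,0.258,0.5168,0.5168,0.5168,0.5168,0.5168,0.5168,0.5168],"dz":[0.08,0.08,0.08,0.1756,0.1756,0.1756,0.1756,0.1756,0.1756,0.1756],"ax":[0,0,0,0,0,0,0,0,0,0],"ay":[0,0,0,0,0,0,0,0,0,0],"az":[-0.3374,-0.3374,-0.3374,-0.671,-0.671,-0.671,-0.671,-0.671,-0.671,-0.671]}, jaw=50)

```text
clock: 1.1
position: [545.4, -223.4, 169.9]
ee_rot: [-0.643, 0.766, 0.0, -0.0]
contact_force: [0.9, 0.3, 0.0]
gripper_width: 50.3
grasp_force: 0.0
```

Call:
run_rows(offsets={"dx":[-0.184,-0.184,-0.184],"dy":[0.096,0.096,0.096],"dz":[0.032,0.032,0.032],"ax":[0,0,0],"ay":[0,0,0],"az":[0,0,0]})

```text
clock: 1.4
position: [510.6, -122.4, 152.9]
ee_rot: [-0.645, 0.764, 0.002, -0.002]
contact_force: [0.4, -0.9, 0.5]
gripper_width: 50.0
grasp_force: 0.0
```

```bash
python3 -c "
from h import *
delta((586,-179.5,160),170)"
```

```text
t 1.4 pos [ 510.6 -122.4  152.9] j [ 0.07  0.31 -0.37 -0.   -0.9  -0.24] F [ 0.4 -0.9  0.5] w 50.0
row [ 43.6 -83.9  -7.5] [0.005 0.    0.005]
```

To row units: -83.9 mm / 500 = -0.1678, 43.6 mm / 500 = 0.0872, 0.005 rad / 1.5708 = 0.0032.

Call:
run_rows(offsets={"dx":[0.0872,0.0872,0.0872,0.0872],"dy":[-0.1678,-0.1678,-0.1678,-0.1678],"dz":[-0.015,-0.015,-0.015,-0.015],"ax":[0.0025,0.0025,0.0025,0.0025],"ay":[0,0,0,0],"az":[0.0032,0.0032,0.0032,0.0032]})

```text
clock: 1.8
position: [588.3, -184.6, 161.0]
ee_rot: [-0.64, 0.768, -0.001, 0.001]
contact_force: [0.6, -0.2, 0.6]
gripper_width: 50.0
grasp_force: 0.0
```

```bash
python3 -c "
from h import *
delta((586,-179.5,70),170)"
```

```text
t 1.8 pos [ 588.3 -184.6  161. ] j [-0.04  0.44 -0.14  0.   -0.99 -0.14] F [ 0.6 -0.2  0.6] w 50.0
row [-4.6  3.4 91. ] [-0.002  0.    -0.006]
```

Call:
run_rows(offsets={"dx":[0,0,0],"dy":[0,0,0],"dz":[0,0,0],"ax":[0,0,0],"ay":[0,0,0],"az":[0,0,0]})

```text
clock: 2.1
position: [587.8, -183.4, 162.4]
ee_rot: [-0.641, 0.767, -0.002, 0.001]
contact_force: [0.0, 0.3, -0.0]
gripper_width: 49.6
grasp_force: 0.0
```

```bash
python3 -c "
from h import *
delta((586,-179.5,70),170)"
```

```text
t 2.1 pos [ 587.8 -183.4  162.4] j [-0.04  0.44 -0.14  0.   -0.99 -0.14] F [ 0.   0.3 -0. ] w 49.6
row [-3.5  2.8 92.4] [-0.004  0.    -0.004]
```

To row units: 92 mm / 500 = 0.184, 80 mm / 500 = 0.16, -0.004 rad / 1.5708 = -0.0025.

Call:
run_rows(offsets={"dx":[-0.007,-0.007,-0.007,-0.007,-0.007,-0.007],"dy":[0.0056,0.0056,0.0056,0.0056,0.0056,0.0056],"dz":[0.06,0.12,0.16,0.184,0.184,0.184],"ax":[-0.0019,-0.0019,-0.0019,-0.0019,-0.0019,-0.0019],"ay":[0,0,0,0,0,0],"az":[-0.0025,-0.0025,-0.0025,-0.0025,-0.0025,-0.0025]})

```text
clock: 2.7
position: [587.2, -179.9, 70.9]
ee_rot: [-0.643, 0.766, -0.001, 0.001]
contact_force: [0.0, -0.5, 0.5]
gripper_width: 50.2
grasp_force: 0.0
```

```bash
python3 -c "
from h import *
delta((586,-179.5,70),170)
cv2.imwrite('pics/s2.png',cv2.resize(arm.get_image('side')[90:290,190:430],(720,600),interpolation=cv2.INTER_CUBIC))"
```

```text
t 2.7 pos [ 587.2 -179.9   70.9] j [-0.03  0.54 -0.23  0.   -0.8  -0.14] F [ 0.  -0.5  0.5] w 50.2
row [-0.2  1.3  0.9] [-0.002 -0.     0.   ]
```

View pics/s2.png

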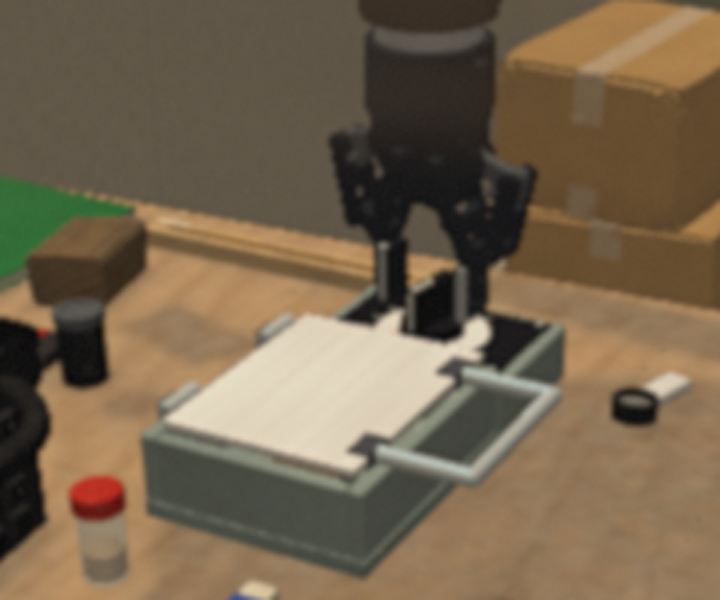

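The fingers straddle the dial's grip bar at crop (390–470, 270–310). Closing on it.

To row units: 1.3 mm / 500 = 0.0026, 0.5 mm / 500 = 0.001.

Call:
run_rows(offsets={"dx":[-0.0004,-0.0004,-0.0004,-0.0004,-0.0004,-0.0004,-0.0004,-0.0004],"dy":[0.0026,0.0026,0.0026,0.0026,0.0026,0.0026,0.0026,0.0026],"dz":[0.001,0.001,0.001,0.001,0.001,0.001,0.001,0.001],"ax":[0,0,0,0,0,0,0,0],"ay":[0,0,0,0,0,0,0,0],"az":[0,0,0,0,0,0,0,0]}, jaw=4)

```text
clock: 3.55
position: [586.3, -179.6, 70.5]
ee_rot: [-0.643, 0.766, -0.001, 0.001]
contact_force: [1.4, 0.9, 5.7]
gripper_width: 10.8
grasp_force: 60.7
```

```bash
python3 -c "
from h import *
delta((586,-179.5,70),170-39.7)
print(arm.read_state()['wrist_torque'])"
```

```text
t 3.55 pos [ 586.3 -179.6   70.5] j [-0.03  0.54 -0.24  0.   -0.79 -0.14] F [1.4 0.9 5.7] w 10.8
row [-0.   0.3  0.5] [-0.003  0.001  0.693]
[ 0.30173137 -0.08506181 -0.03266936]
```

To row units: -1 mm / 500 = -0.002, 0.693 rad / 1.5708 = 0.4412.

Call:
run_rows(offsets={"dx":[0,0,0,0,0,0,0,0,0],"dy":[0,0,0,0,0,0,0,0,0],"dz":[-0.002,-0.002,-0.002,-0.002,-0.002,-0.002,-0.002,-0.002,-0.002],"ax":[0,0,0,0,0,0,0,0,0],"ay":[0,0,0,0,0,0,0,0,0],"az":[0.0764,0.1528,0.2292,0.3056,0.382,0.4412,0.4412,0.4412,0.4412]})

```text
clock: 4.45
position: [586.2, -179.5, 70.6]
ee_rot: [-0.345, 0.939, -0.001, 0.001]
contact_force: [4.1, -0.3, 0.7]
gripper_width: 10.4
grasp_force: 60.0
```

```bash
python3 -c "
from h import *
delta((586,-179.5,70),170-39.7)
print(arm.read_state()['wrist_torque'])"
```

```text
t 4.45 pos [ 586.2 -179.5   70.6] j [-0.03  0.54 -0.24  0.   -0.79 -0.83] F [ 4.1 -0.3  0.7] w 10.4
row [0.2 0.1 0.6] [-0.002  0.002  0.001]
[ 2.70130081e-02 -1.15177203e+00  5.42543913e-04]
```

Call:
run_rows(offsets={"dx":[0,0,0,0,0,0],"dy":[0,0,0,0,0,0],"dz":[0,0,0,-0.06,-0.12,-0.2],"ax":[0,0,0,0,0,0],"ay":[0,0,0,0,0,0],"az":[0,0,0,0,0,0]}, jaw=50)

```text
clock: 5.05
position: [583.4, -179.3, 169.7]
ee_rot: [-0.344, 0.939, 0.001, -0.002]
contact_force: [1.4, 0.7, 0.0]
gripper_width: 49.8
grasp_force: 0.0
```

Call:
run_rows(offsets={"dx":[-0.04,-0.12,-0.18,-0.24,-0.3,-0.3,-0.3],"dy":[-0.06,-0.12,-0.2,-0.26,-0.3,-0.3,-0.3],"dz":[0,-0.06,-0.1,-0.1,-0.1,-0.1,-0.1],"ax":[0,0,0,0,0,0,0],"ay":[0,0,0,0,0,0,0],"az":[0,0,0,0,0,0,0]}, jaw=50)

```text
clock: 5.75
position: [796.2, -196.6, 217.4]
ee_rot: [-0.344, 0.939, 0.001, -0.002]
contact_force: [0.1, 0.2, -1.0]
gripper_width: 50.2
grasp_force: 0.0
```

```bash
python3 -c "
from h import *
delta((472.5,-47.5,200),0)
t=arm.get_image('top');cv2.imwrite('pics/top2.png',t)
cv2.imwrite('pics/d2.png',cv2.resize(t[165:230,376:446],(640,594),interpolation=cv2.INTER_CUBIC))"
```

```text
t 5.75 pos [ 796.2 -196.6  217.4] j [-0.05  0.76  0.59 -0.   -1.41 -0.82] F [ 0.1  0.2 -1. ] w 50.2
row [150.4 323.   18.9] [-2.000e-03 -5.000e-03  2.274e+00]
```

View pics/d2.png

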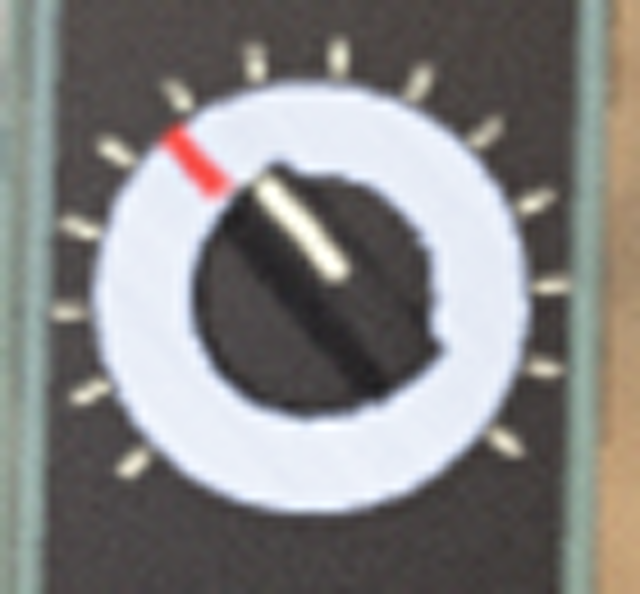

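The pointer now runs from (342,274) to (262,180), nearly parallel to the red mark's radial direction at (195,160). I'll measure the residual angle numerically.

Run:
```python
from h import *
t=cv2.imread("pics/top2.png");im=cv2.resize(t[165:230,376:446],None,fx=8,fy=8,interpolation=cv2.INTER_CUBIC)
U=lambda p:un(p,8,(376,165))
h=cv2.cvtColor(im,cv2.COLOR_BGR2HSV)
def comp(m,c):
    n,l=cv2.connectedComponents(m.astype(np.uint8));c=np.array(c)*8/9.14
    k=l[int(c[1]),int(c[0])];ys,xs=np.where(l==k);P=np.c_[xs,ys].astype(float);m0=P.mean(0);_,s,v=np.linalg.svd(P-m0,full_matrices=False);print(k,len(P));return m0,v[0]
ang=lambda v:np.degrees(np.arctan2(v[1],v[0]))
m,d=comp((h[...,1]>90)&(im[...,2]>150),(195,160))
c=onz("top",U((312*8/9.14,298*8/9.14)),41)
# ring centre from ellipse of bright outer boundary
cs,_=cv2.findContours((cv2.erode((im.min(2)>150).astype(np.uint8),np.ones((5,5)))),cv2.RETR_EXTERNAL,cv2.CHAIN_APPROX_NONE)
k=max((q for q in cs if cv2.boundingRect(q)[0]>40 and cv2.boundingRect(q)[2]>250),key=cv2.contourArea);e=cv2.fitEllipse(cv2.convexHull(k));print(e)
c=onz("top",U(e[0]),41)
w=onz("top",U(m),41)-c;print("mark",ang(w),w, "own dir",ang(onz("top",U(m),41)-onz("top",U(m+d*20),41)))
p,d=comp(im.min(2)>130,(300,224));
print("ptr",ang(onz("top",U(p-d*30),76)-onz("top",U(p+d*30),76)), "from centre",onz("top",U(p),76)-c)
```

```text
4 1545
((259.1959228515625, 260.4832458496094), (368.8470153808594, 408.4602355957031), 91.90699768066406)
mark 36.84230756865525 [22.9547592  17.19880441  0.        ] own dir 40.853843769887234
2 94378
ptr -88.19431260811795 from centre [-3.08656191 -2.16950154 35.        ]
```

Run:
```python
from h import *
from scipy.optimize import least_squares
t=cv2.imread("pics/top2.png");im=cv2.resize(t[165:230,376:446],None,fx=8,fy=8,interpolation=cv2.INTER_CUBIC)
U=lambda p:un(p,8,(376,165));k=8/9.14
ang=lambda v:np.degrees(np.arctan2(v[1],v[0]))
T=np.array([onz("top",U(np.array(p)*k),41)[:2] for p in((133,461),(88,392),(69,312),(80,227),(116,151),(179,95),(255,63),(338,57),(420,80),(487,131),(537,201),(551,286),(544,369),(505,443))])
A=np.radians(135-20*np.arange(14))
f=lambda q:(np.c_[np.cos(A+q[2]),np.sin(A+q[2])]*q[3]+q[:2]-T).ravel()
r=least_squares(f,[586,-179.6,-.026,40]);c=r.x[:2];print(r.x,np.abs(r.fun).max())
h=cv2.cvtColor(im,cv2.COLOR_BGR2HSV)
ys,xs=np.where((h[...,1]>90)&(im[...,2]>150));m=np.array([xs.mean(),ys.mean()]);print(ang(onz("top",U(m),41)[:2]-c),np.linalg.norm(onz("top",U(m),41)[:2]-c))
M=np.zeros(im.shape[:2],np.uint8);cv2.line(M,(int(266*k),int(187*k)),(int(342*k),int(274*k)),1,26)
for th in(100,130,160):
    ys,xs=np.where((M>0)&(im.min(2)>th));P=np.c_[xs,ys].astype(float);p=P.mean(0);d=np.linalg.svd(P-p,full_matrices=False)[2][0]
    print(len(P),ang(onz("top",U(p-d*30),76)-onz("top",U(p+d*30),76)))
```

```text
[ 5.86171921e+02 -1.79388200e+02 -2.91463121e-02  4.07641433e+01] 0.5129134818843397
-101.76459536587694 41.319445780397
3112 40.96968918693697
2697 40.60465447447719
2166 40.710154101052765
```

```bash
python3 -c "
from h import *
delta((472.5,-47,160),178.4)"
```

```text
t 5.8 pos [ 795.7 -196.9  219.4] j [-0.05  0.76  0.59  0.   -1.41 -0.82] F [-0.3 -0.8  1.1] w 49.8
row [149.6 323.3  60. ] [ 0.002 -0.001 -0.84 ]
```

To row units: 323.3 mm / 500 = 0.6466, 149.6 mm / 500 = 0.2992, -0.84 rad / 1.5708 = -0.5348.

Call:
run_rows(offsets={"dx":[0.2992,0.2992,0.2992,0.2992,0.2992,0.2992,0.2992,0.2992,0.2992,0.2992],"dy":[0.6466,0.6466,0.6466,0.6466,0.6466,0.6466,0.6466,0.6466,0.6466,0.6466],"dz":[0.12,0.12,0.12,0.12,0.12,0.12,0.12,0.12,0.12,0.12],"ax":[0,0,0,0,0,0,0,0,0,0],"ay":[0,0,0,0,0,0,0,0,0,0],"az":[-0.5348,-0.5348,-0.5348,-0.5348,-0.5348,-0.5348,-0.5348,-0.5348,-0.5348,-0.5348]}, jaw=40)

```text
clock: 6.8
position: [474.2, -47.2, 162.0]
ee_rot: [-0.697, 0.717, -0.002, 0.002]
contact_force: [1.0, 0.3, 0.2]
gripper_width: 40.1
grasp_force: 0.0
```

Call:
run_rows(offsets={"dx":[0,0,0],"dy":[0,0,0],"dz":[0,0,0],"ax":[0,0,0],"ay":[0,0,0],"az":[0,0,0]})

```text
clock: 7.1
position: [474.2, -47.3, 160.2]
ee_rot: [-0.697, 0.717, -0.0, 0.0]
contact_force: [-0.4, 0.5, 0.7]
gripper_width: 39.9
grasp_force: 0.0
```

```bash
python3 -c "
from h import *
delta((472.5,-47,61),178.4)"
```

```text
t 7.1 pos [474.2 -47.3 160.2] j [ 0.24  0.22 -0.47  0.   -0.87 -0.27] F [-0.4  0.5  0.7] w 39.9
row [-0.3  1.8 99.2] [-0.001 -0.    -0.001]
```

To row units: 99 mm / 500 = 0.198, 90 mm / 500 = 0.18.

Call:
run_rows(offsets={"dx":[0,0,0,0,0,0,0],"dy":[0.0036,0.0036,0.0036,0.0036,0.0036,0.0036,0.0036],"dz":[0.06,0.11,0.15,0.18,0.198,0.198,0.198],"ax":[0,0,0,0,0,0,0],"ay":[0,0,0,0,0,0,0],"az":[0,0,0,0,0,0,0]}, jaw=40)

```text
clock: 7.8
position: [472.3, -47.0, 61.6]
ee_rot: [-0.697, 0.717, -0.001, 0.0]
contact_force: [-0.3, 0.5, 0.2]
gripper_width: 40.1
grasp_force: 0.0
```

```bash
python3 -c "
from h import *
delta((472.5,-47,61),178.4)
t=arm.get_image('side')
cv2.imwrite('pics/s3.png',cv2.resize(t[110:290,230:430],(666,600),interpolation=cv2.INTER_CUBIC))"
```

```text
t 7.8 pos [472.3 -47.   61.6] j [ 0.24  0.37 -0.59  0.   -0.61 -0.27] F [-0.3  0.5  0.2] w 40.1
row [ 0.  -0.2  0.6] [-0.001 -0.     0.   ]
```

View pics/s3.png

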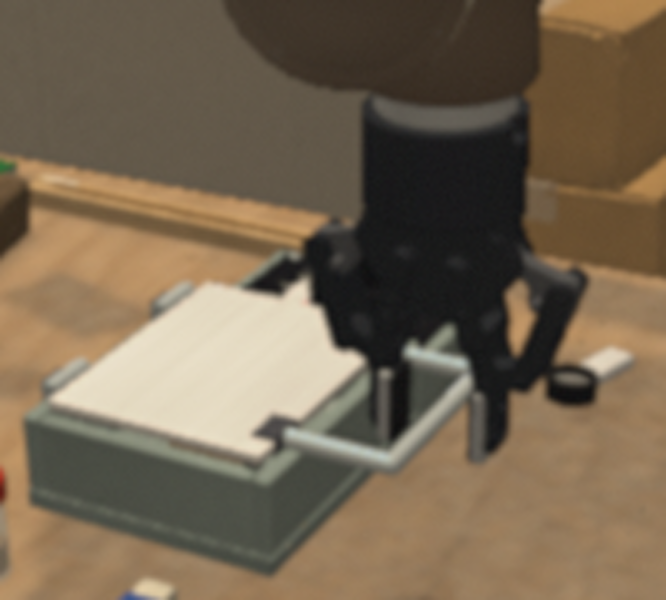

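The fingers straddle the bar, one inside the bail at crop (390,410) and one outside at (485,430). Closing.

Call:
run_rows(offsets={"dx":[0,0,0,0,0,0,0,0],"dy":[0,0,0,0,0,0,0,0],"dz":[0,0,0,0,0,0,0,0],"ax":[0,0,0,0,0,0,0,0],"ay":[0,0,0,0,0,0,0,0],"az":[0,0,0,0,0,0,0,0]}, jaw=4)

```text
clock: 8.65
position: [472.5, -46.8, 62.1]
ee_rot: [-0.697, 0.717, -0.001, 0.001]
contact_force: [0.5, 0.2, 5.3]
gripper_width: 7.9
grasp_force: 58.8
```

Run:
```python
from h import *
s=arm.read_state();print(s["position"],s["contact_force"],s["wrist_torque"])
R=Ro.from_quat(s["ee_rot"]);u=np.array([np.cos(.028),-np.sin(.028),0])
for d in range(6,97,6):
    a=np.radians(d);print(d,R.inv().apply(180*((1-np.cos(a))*u+np.array([0,0,np.sin(a)]))).round(1))
```

```text
[472.47805476 -46.83252702  62.10089588] [0.52741236 0.22658092 5.27827902] [ 0.06395093  0.08751051 -0.0730622 ]
6 [  0.   -1.  -18.8]
12 [  0.   -4.  -37.4]
18 [  0.   -9.  -55.6]
24 [  0.  -15.8 -73.2]
30 [  0.  -24.3 -89.9]
36 [   0.   -34.7 -105.7]
42 [   0.   -46.5 -120.3]
48 [   0.   -59.9 -133.6]
54 [   0.   -74.6 -145.4]
60 [   0.   -90.4 -155.7]
66 [ 1.000e-01 -1.072e+02 -1.642e+02]
72 [ 1.000e-01 -1.248e+02 -1.709e+02]
78 [ 1.000e-01 -1.430e+02 -1.757e+02]
84 [ 1.000e-01 -1.616e+02 -1.786e+02]
90 [ 1.000e-01 -1.805e+02 -1.795e+02]
96 [ 1.000e-01 -1.993e+02 -1.785e+02]
```

To row units: -120.3 mm / 500 = -0.2406, -105.7 mm / 500 = -0.2114.

Call:
run_rows(offsets={"dx":[0,0,0,0,0,0,0,0,0,0],"dy":[-0.0006,-0.002,-0.008,-0.018,-0.0316,-0.0486,-0.0694,-0.093,-0.093,-0.093],"dz":[-0.0188,-0.0376,-0.0748,-0.1112,-0.1464,-0.1798,-0.2114,-0.2406,-0.2406,-0.2406],"ax":[0,0,0,0,0,0,0,0,0,0],"ay":[0,0,0,0,0,0,0,0,0,0],"az":[0,0,0,0,0,0,0,0,0,0]})

```text
clock: 9.65
position: [516.0, -48.1, 181.9]
ee_rot: [-0.697, 0.717, 0.001, -0.001]
contact_force: [-5.2, 3.4, 2.9]
gripper_width: 7.4
grasp_force: 58.9
```

Run:
```python
from h import *
delta((472.5,-46.8,62.1),178.4)
s=arm.read_state();print(s["wrist_torque"],s["grasp_force"])
t=arm.get_image('side')
cv2.imwrite('pics/s4.png',cv2.resize(t[60:290,200:430],(600,600),interpolation=cv2.INTER_CUBIC))
```

```text
t 9.65 pos [516.  -48.1 181.9] j [ 0.22  0.27 -0.35 -0.   -0.96 -0.25] F [-5.2  3.4  2.9] w 7.4
row [ -0.   43.2 119.9] [ 0.003  0.    -0.001]
[0.81179169 1.3772939  0.04079597] 58.89086723327637
```

View pics/s4.png

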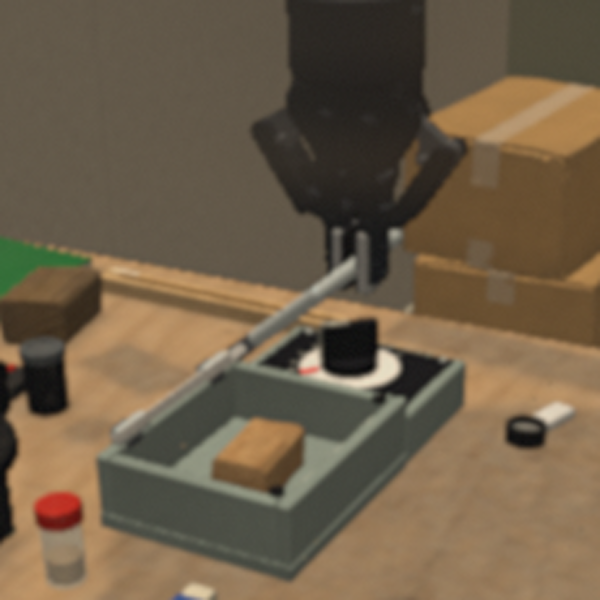

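The flap is lifted about 42° and is held between the pads at crop (355,255). The dial is undisturbed.

To row units: -115 mm / 500 = -0.23, -96.5 mm / 500 = -0.193.

Call:
run_rows(offsets={"dx":[0,0,0,0,0,0,0,0,0,0],"dy":[-0.013,-0.0268,-0.0562,-0.0878,-0.1214,-0.1566,-0.193,-0.216,-0.23,-0.23],"dz":[-0.014,-0.0266,-0.0502,-0.0708,-0.0878,-0.1012,-0.1108,-0.115,-0.1166,-0.1166],"ax":[0,0,0,0,0,0,0,0,0,0],"ay":[0,0,0,0,0,0,0,0,0,0],"az":[0,0,0,0,0,0,0,0,0,0]})

```text
clock: 10.7
position: [633.6, -51.4, 242.1]
ee_rot: [-0.697, 0.717, -0.001, 0.001]
contact_force: [-1.7, 2.7, 7.6]
gripper_width: 7.6
grasp_force: 62.8
```

Call:
run_rows(offsets={"dx":[0,0],"dy":[0,0],"dz":[0,0],"ax":[0,0],"ay":[0,0],"az":[0,0]})

```text
clock: 10.9
position: [632.7, -51.4, 242.0]
ee_rot: [-0.697, 0.717, -0.001, 0.0]
contact_force: [-2.3, 1.5, 6.5]
gripper_width: 7.8
grasp_force: 62.7
```

Run:
```python
from h import *
delta((472.5+180,-46.8-5,62.1+180),178.4)
s=arm.read_state();print(s["wrist_torque"],s["grasp_force"])
```

```text
t 10.9 pos [632.7 -51.4 242. ] j [ 0.17  0.4   0.02  0.   -1.19 -0.2 ] F [-2.3  1.5  6.5] w 7.8
row [ -0.1 -19.8  -0. ] [-0.002 -0.001  0.001]
[ 0.51568806  0.90865267 -0.03726411] 62.70364165306091
```

To row units: -19.7 mm / 500 = -0.0394, -17 mm / 500 = -0.034.

Call:
run_rows(offsets={"dx":[0,0,0,0,0,0,0,0],"dy":[-0.012,-0.024,-0.034,-0.0394,-0.0394,-0.0394,-0.0394,-0.0394],"dz":[-0.0006,-0.001,-0.001,-0.001,-0.001,-0.001,-0.001,-0.001],"ax":[0,0,0,0,0,0,0,0],"ay":[0,0,0,0,0,0,0,0],"az":[0,0,0,0,0,0,0,0]})

```text
clock: 11.7
position: [652.8, -51.9, 242.6]
ee_rot: [-0.697, 0.717, -0.001, 0.001]
contact_force: [-1.6, 1.4, 6.1]
gripper_width: 7.6
grasp_force: 63.5
```

Run:
```python
from h import *
delta((652.4,-51.8,242.1),178.4)
s=arm.read_state();print(s["wrist_torque"],s["grasp_force"])
t=arm.get_image('side');T=arm.get_image('top');cv2.imwrite('pics/top5.png',T)
print(proj("side",[(652.4,-2,242),(654,22,62),(652.4,-102,242),(654,22,188)]),proj("top",[(652.4,-2,242),(652.4,-102,242)]))
a=cv2.resize(t[40:290,190:390],(480,600),interpolation=cv2.INTER_CUBIC);b=cv2.resize(T[165:230,376:446],(320,297),interpolation=cv2.INTER_CUBIC)
c=np.zeros((600,800,3),np.uint8);c[:,:480]=a;c[:297,480:]=b;c[300:,480:]=cv2.resize(T[60:220,240:410],(320,300));cv2.imwrite('pics/s5.png',c)
```

```text
t 11.7 pos [652.8 -51.9 242.6] j [ 0.17  0.44  0.08  0.   -1.21 -0.2 ] F [-1.6  1.4  6.1] w 7.6
row [-0.1  0.4  0.5] [-0.003 -0.     0.001]
[ 0.37656638  0.55165139 -0.04064881] 63.46436619758606
[[241.53103976 118.98919464]
 [241.4994847  230.51733764]
 [275.728547   101.47644145]
 [234.71467058 157.83589489]] [[285.94801023 124.02809839]
 [368.5843756  124.37681629]]
```

View pics/s5.png

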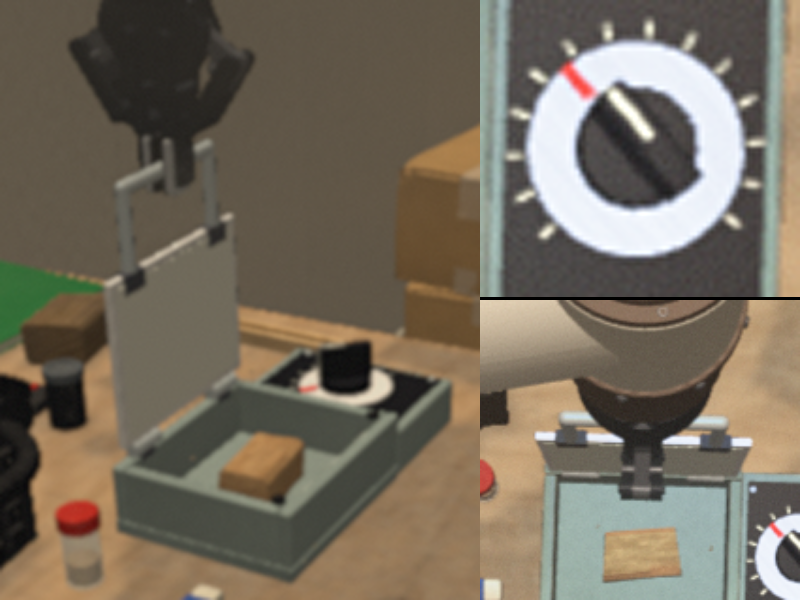

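The flap stands upright with the bar between the pads. The bar corner is at pixel (240,118), against (241.5,119) predicted for upright. The dial pointer still stands at the red mark.

```bash
python3 -c "
from bench import arm
print(arm.job_done())"
```

```text
the job is handed in; nothing more can be done
None
```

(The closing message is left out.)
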